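# Light the label scanner and present a packet to its lens

## Task

First slide the grip of the ring light's dimmer along its track until it is level with the pointer clipped to the track. Then take the tallest of the three food packets out of the wooden rack and finish holding it in the air in front of the label scanner: top up, its printed front squarely facing the lens (leaning as the lens is tilted), with the middle of the packet 160 mm straight out from the lens. End the program while still holding it there, without touching the scanner or upsetting the other packets, the shaker or the garlic.

Things in the scene. Friction and masses are not known exactly. Their poses are not given: they have to be found in the camera images.
- packet_tall: The packet to present: a stiff upright food packet, 13 mm thick (x), 75 mm wide (y), 125 mm tall (z), 35 to 70 g, 10 mm taller and 5 mm narrower than the other two. Origin: centre of its underside; z up to its top; its printed front is the broad face at -x. It stands loose in one of the rack's three slots (any of them), front away from the robot; its upper 80 mm stick out of the rack.
- packet_center (a point): The middle of the tall packet, 62.5 mm above its underside; same axes as the packet.
- packet_short1: Another food packet, 13 mm thick (x), 80 mm wide (y), 115 mm tall, standing in another slot of the rack. Origin: centre of its underside. Leave it in its slot.
- packet_short2: A third packet, the same as packet_short1, in the remaining slot. Leave it in its slot.
- rack: Fixed light wooden rack, 172 x 100 mm (x, y) and 53 mm high, origin at the centre of its underside. Three slots in a row along its x, 55 mm apart (at x = -55, 0, +55 mm), each 17 mm wide in x, 88 mm long in y, with its floor 8 mm above the rack's underside.
- scanner: Fixed stand of the label scanner: grey round foot of 120 mm diameter, upright post and a fork that carries the scanning head 240 mm above the worktop. Origin: centre of the foot's underside. Do not touch.
- lens (a point): Centre of the black lens on the front of the scanning head (a grey box about 52 x 94 x 66 mm with a white ring light round the lens, pivot 40 mm behind the lens). The lens looks along its own -x, towards the robot and 0.12 to 0.42 rad downward (the tilt differs from run to run and stays put); y is level, z is the head's up.
- focus (a point): The point in the air 160 mm straight in front of the lens (at x = -160 mm in the lens's axes), where the middle of the tall packet must be held; same axes as the lens. To face the lens squarely the packet's x points against the lens's x, its y against the lens's y, and its z along the lens's z.
- dimmer_base: Fixed dimmer track on the worktop, an aluminium bar 40 mm (x) by 170 mm (y) and 14 mm high with a dark slit along it. Origin: centre of its underside; the grip slides along its y.
- dimmer (a joint): Position of the dimmer's grip along the track, m: 0 at the -y end of the base, 0.12 at the +y end. About 1.5 N moves it; it stays where it is left.
- dimmer_top (a point): Centre of the top of the dimmer's grip, a black block 28 mm (x) by 20 mm (y) and 40 mm high, its top 54.5 mm above the worktop; same axes as the base.
- pointer: Small black plastic pointer, 12 mm long in y, 20 mm high, clipped to the +x edge of the dimmer track. Same axes as the base; its origin is on the track's centre line at worktop height (the clip itself is 13 to 25 mm to the +x side), so the grip is level with it when the grip's y in the pointer's axes is 0. Fixed.
- shaker: Loose glass shaker with a steel cap, 41 mm across and 91 mm high, a bystander. Origin: centre of its underside.
- garlic: Loose garlic bulb, 56 mm across, a bystander. Origin: centre of its underside.

How it is judged:
On the way, in this order (a step that is already met when the one before it is completed fails the run):
1. the dimmer's grip is level with the pointer (within 5 mm), the tall packet still in the rack (y of dimmer_top in the frame of pointer between -0.005 and 0.005 m and z of packet_tall in the frame of rack below 0.03 m), for 0.2 s.
2. the tall packet is lifted clear out of the rack in the fingers, the dimmer still at its pointer (y of dimmer_top in the frame of pointer between -0.005 and 0.005 m and contact force between the fingers and packet_tall above 1 N and z of packet_tall in the frame of rack above 0.06 m), for 0.2 s.
At the end, for the whole second after the job is handed in: Tall packet held at rest in the fingers, touching nothing else: middle within 20 mm of the point 160 mm out from the lens, front to the lens, top up, axes within 0.14 rad; dimmer grip within 5 mm of the pointer; short packets in their slots; they, shaker and garlic moved under 30 mm (y of dimmer_top in the frame of pointer between -0.005 and 0.005 m and contact force between the fingers and packet_tall above 1 N and distance between packet_center and focus below 0.02 m and angle between the x axis of packet_tall and the x axis of lens, either way round below 0.14 rad and angle between the y axis of packet_tall and the y axis of lens, either way round below 0.14 rad and angle between packet_tall's own z axis and vertical below 0.8 rad and x of lens in the frame of packet_tall below -0.1 m and height (world z) of packet_tall above 0.05 m and contact force between packet_tall and rack below 0.2 N and contact force between packet_tall and scanner below 0.2 N and linear speed of packet_tall below 0.02 m/s and angular speed of packet_tall below 0.15 rad/s and z of each of packet_short1, packet_short2 in the frame of rack below 0.02 m and distance of each of packet_short1, packet_short2, shaker, garlic from where it was at the start of the episode below 0.03 m); the arm keeps its last pose, push and grip.
It fails at once if the scanner is touched by the robot or the packet (contact force between any of the arm, the fingers, packet_tall and scanner above 1 N).
It fails at once if a short packet, the shaker or the garlic is moved more than 30 mm or tipped (distance of any of packet_short1, packet_short2, shaker, garlic from where it was at the start of the episode above 0.03 m or angle between any of packet_short1, packet_short2, shaker, garlic's own z axis and vertical above 0.5 rad).
It fails at once if the tall packet is laid over or upside down (angle between packet_tall's own z axis and vertical above 1.1 rad).
It also fails if it takes over 51 s, if anything falls off the work surface, if the arm or the gripper's body presses on something with over 40 N, if the wrist force passes 120 N, or if a joint passes its speed limit or range.

## Robot

A 7-joint arm with a two-finger parallel gripper is mounted at the origin on a cart in front of the work surface, level with it; the furniture and walls round the work are solid. World frame = base frame: x ahead of the robot, y to its left, z up, the work surface at z = 0. Lengths are in m, angles in rad, forces in N, time in s.
With the tool pointing down it reaches from about 0.425 to 0.875 m from the base axis. Payload 4.7 kg.
Tool frame: the origin (TCP) lies at the very end of the fingers, on their centre line; the grasp point (between the pads) lies 19 mm behind it; z points along the fingers, y is the line along which they close (so a half turn about z gives the same grasp; the last joint's range is limited). The gripper opens to 85 mm and grips with 20 to 120 N. Pads are 22 mm wide; open, the fingers measure 114 mm over their backs; the gripper's body (76 mm by 85 mm) begins 54 mm behind the grasp point. The pads swing forward as they close: fully open they stand 13 mm farther back than shut.
Start: joints at [-1.199, 0.321, -0.07, 1.45, 0.023, 1.371, -0.057], TCP at [0.228, 0.609, 0.231] pointing down, gripper open.
Joint ranges: [-2.86, 2.86], [-0.3, 2.09], [-1.38, 1.24], [0.06, 2.45], [-1.56, 4.7], [0.09, 2.05], [-2.69, 2.69]. Speed limits (rad/s): [2.57, 2.57, 3.14, 3.14, 3.14, 3.14, 3.14].

## Interface

Orientations are given as a unit quaternion [w, x, y, z].
In Python, from workcell import bot gives the robot as it stands.
- The arm moves only by the tool send_rows, never from a script. Its argument "motion" is one flat list of numbers, 5 for each row, row after row: the closure, from -1 (fully open) to 1 (shut), then the shift along the world's x, y, z in m, then the turn about the world's z in rad. A call has exactly 10 rows; each row is the pose to reach, as a shift and turn from the pose commanded when the call began; what a row does not reach only later rows make up. A row lasts 1/8 s, in which the tool goes at most 62.5 mm and 10.7 degrees, less where a joint would pass 70% of its speed; a pose out of reach is approached as far as the arm can. A call with a gripper value outside its range is refused whole. The fingers move at their own pace and stop on an object; "force" is the grip in N (left out, the last holds). Time passes only in rows, so rows that repeat a pose let the fingers close, or fill a call up. It gives the time, the measured TCP pose, the force, the opening and the grip force at its end, in the units of the state.
- bot.state(): the state, without advancing time (a new reading comes with each control period).
- bot.get_image(name): name is "side" or "top" or "wrist"; returns the picture (420x560x3 uint8, red, green, blue); there is no depth.
- bot.camera_info(name): a dict with "intrinsics" (3x3 intrinsics, pixels), "k1" (the pictures are not rectified: a ray, as slopes to the right and down, at radius r is drawn at 1 + k1 r^2 times it, then the intrinsics apply), "R" (3x3) and "t" (3): a world point X has camera coordinates R X + t. Camera axes: x right, y down, z forward; pixel columns grow to the right and rows downward; lengths in m; the calibration is good to about 2 mm. A picture is of the moment at which its call begins: read the wrist's pose just before it. camera_info takes no time and is no camera call; for the wrist camera it gives the pose at the moment of the call.
- bot.hand_in(): hands the job in; it is judged then, once.
The state is a dict: "clock": time; "q": joint angles; "joint_vel": joint speeds; "effort": joint torques, N m; "tcp_pos": TCP position; "tcp_rot": TCP orientation; "contact_force": force on the tool from outside, world axes, zero at the start; "wrist_torque": the same for the moment, N m; "finger_gap": finger opening in m; "grasp_force": force on a finger pad.
Only numpy, scipy, OpenCV 4.12 (cv2) and the standard library are available. Lean on these libraries where they do the work, as an engineer would, in place of code of your own. Each camera call takes 0.05 s, during which the arm holds its last target. There are 200 camera calls.

## Working session

There is one attempt and no reset: what is moved stays moved. The work goes in short steps, Python scripts to look and compute and a tool call to move; the robot and the scene stay as the last step left them, time stands still between calls to the robot, and variables do not carry over. Pictures are saved under pics/ and viewed, at most 10 in all, crops included, and the job is handed in when it is done.

Besides the shell and the picture viewer there is one more tool, called after "Emit:" by a JSON object that holds its "method" and its "body", one argument or row to a line. send_rows: Moves the arm, as the interface text tells. Its arguments: {"type":"object","properties":{"motion":{"type":"array"},"force":{"type":"number"}},"required":["motion"]}

```bash
mkdir -p pics; ls; cat > h.py <<'E'
import numpy as np, cv2
from workcell import bot
def undist(ci,px):
    K=np.array(ci["intrinsics"]);k=ci["k1"]
    p=np.array([(px[0]-K[0,2])/K[0,0],(px[1]-K[1,2])/K[1,1]]);r=np.linalg.norm(p);s=r
    for _ in range(30): s=r/(1+k*s*s)
    return p*(s/r if r>0 else 1)
def ray(ci,px):
    R=np.array(ci["R"]);t=np.array(ci["t"]).ravel();p=undist(ci,px)
    return -R.T@t, R.T@np.array([p[0],p[1],1.])
def onplane(ci,px,z):
    o,d=ray(ci,px);return o+d*(z-o[2])/d[2]
def tri(ci1,p1,ci2,p2):
    o,d=ray(ci1,p1);a,b=ray(ci2,p2);s=np.linalg.lstsq(np.c_[d,-b],a-o,rcond=None)[0]
    u=o+d*s[0];v=a+b*s[1];return (u+v)/2,np.linalg.norm(u-v)
def proj(ci,X):
    c=np.array(ci["R"])@X+np.array(ci["t"]).ravel();p=c[:2]/c[2];p=p*(1+ci["k1"]*(p@p));K=np.array(ci["intrinsics"])
    return K[:2,:2]@p+K[:2,2]
E
python3 - <<'E'
from h import *
for n in("side","top","wrist"):
    ci=bot.camera_info(n);im=bot.get_image(n);cv2.imwrite(f"pics/{n}0.png",cv2.resize(im[:,:,::-1],(800,600),interpolation=cv2.INTER_CUBIC));np.save(n+"0.npy",im)
    print(n,np.round(-np.array(ci["R"]).T@np.array(ci["t"]).ravel(),3),np.round(ci["R"],2).tolist(),ci["intrinsics"],ci["k1"])
s=bot.state();print(s["clock"],s["tcp_pos"],s["tcp_rot"],s["finger_gap"])
E
```

```text
pics
side [0.555 0.818 0.841] [[-1.0, -0.09, 0.01], [-0.06, 0.61, -0.79], [0.07, -0.79, -0.61]] [[468.99788032   0.         278.65535828]
 [  0.         468.99788032 207.61063472]
 [  0.           0.           1.        ]] -0.03384651803375389
top [ 0.465 -0.062  1.254] [[-0.01, -1.0, -0.0], [-0.99, 0.01, -0.12], [0.12, -0.0, -0.99]] [[468.56700041   0.         277.04757648]
 [  0.         468.56700041 204.02949361]
 [  0.           0.           1.        ]] -0.04377980740379457
wrist [0.156 0.635 0.372] [[0.35, 0.94, -0.0], [0.9, -0.33, 0.29], [0.27, -0.11, -0.96]] [[299.08718013   0.         279.85008747]
 [  0.         299.08718013 207.60153662]
 [  0.           0.           1.        ]] -0.020172289942006774
0.15 [0.22751712 0.60844753 0.2304779 ] [-1.07818823e-04  1.77938474e-01  9.84041339e-01 -7.28068055e-04] 0.08526318464988604
```

View pics/top0.png

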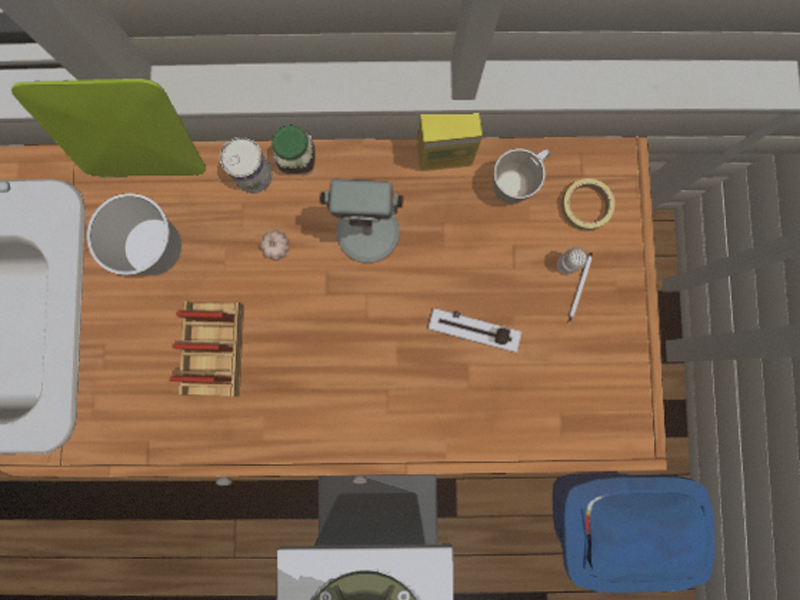

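View pics/side0.png

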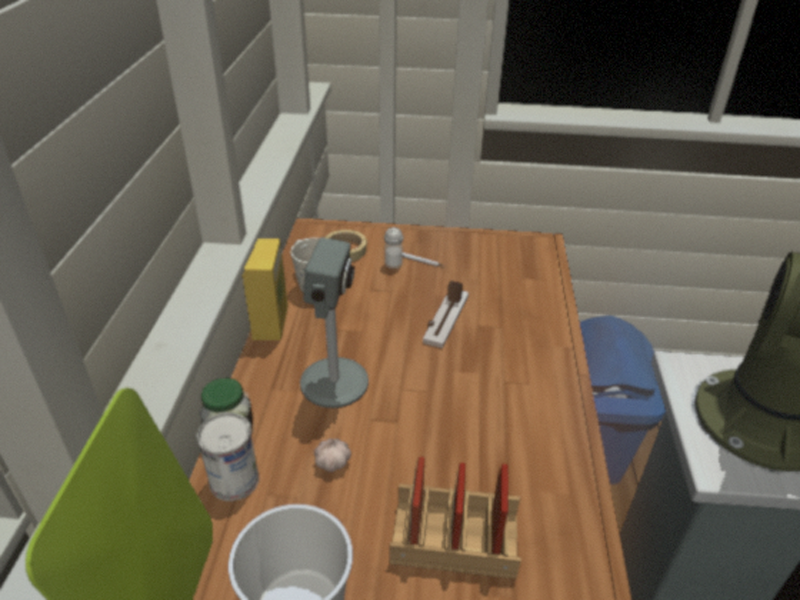

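The top view shows the rack with three red packets (view px about 205,350), the scanner at (362,215), and the dimmer at (475,330) with its grip at (503,337) and pointer at (457,315). The side view shows the packet tops near (419,462), (461,467) and (503,470), and the head at (330,275). I'll enlarge the parts that matter.

```bash
python3 - <<'E'
from h import *
t=np.load("top0.npy");s=np.load("side0.npy")
def c(im,x,y,w,h):  # 400x300 tile
    return cv2.resize(im[y:y+h,x:x+w,::-1],(400,300),interpolation=cv2.INTER_CUBIC)
a=np.vstack([np.hstack([c(t,110,202,100,75),c(s,265,315,120,90)]),np.hstack([c(t,290,205,80,60),c(s,195,155,80,60)])])
cv2.imwrite("pics/tiles.png",a)
for n,im in(("top",t),("side",s)):
    r=im.astype(int);m=((r[:,:,0]>70)&(r[:,:,0]>2.6*r[:,:,1])&(r[:,:,0]>2.2*r[:,:,2])).astype(np.uint8)
    k,l,st,ce=cv2.connectedComponentsWithStats(m)
    for i in range(1,k):
        if st[i,4]>25: 
            p=np.argwhere(l==i)[:,::-1];print(n,st[i],cv2.minAreaRect(p.astype(np.float32)))
E
```

```text
side [350 326   5  34  94] ((352.0, 342.5), (33.0, 4.0), 90.0)
side [320 332   5  27  60] ((321.7007751464844, 344.98504638671875), (3.495633125305176, 26.167312622070312), 2.862405300140381)
```

View pics/tiles.png

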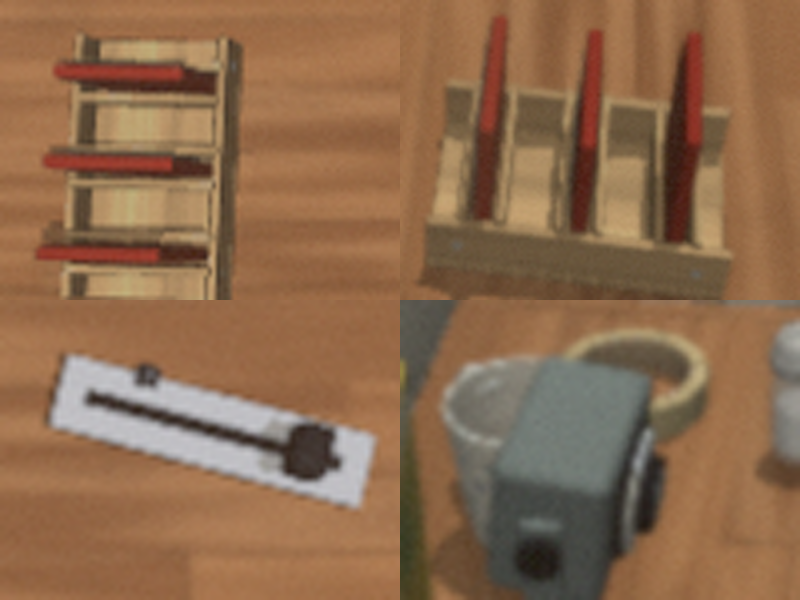

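The tiles show bright top faces in the top view, tile px A (55–183, 72), B (45–173, 162) and C (37–159, 254). C, nearest the robot, is about 5% shorter, which fits the narrower packet. I'll triangulate heights, the scanner and the dimmer.

```bash
python3 - <<'E'
from h import *
t=np.load("top0.npy");ct=bot.camera_info("top");cs=bot.camera_info("side")
T=lambda X,Y,s,x,y:((X+.5)/s-.5+x,(Y+.5)/s-.5+y)
TP=lambda X,Y:T(X,Y,4,110,202); SP=lambda X,Y:T(X-400,Y,10/3,265,315)
for n,l,r,ne,fa in(("A",(55,71),(183,73),(489,133),(500,17)),("B",(45,161),(173,164),(585,140),(596,31)),("C",(37,253),(159,255),(692,138),(694,35))):
    p,e=tri(ct,TP(*l),cs,SP(*ne));q,f=tri(ct,TP(*r),cs,SP(*fa))
    print(n,p.round(4),q.round(4),round(e,4),round(f,4),"len",np.linalg.norm((p-q)[:2]).round(4), "z.123:",onplane(ct,TP(*l),.123).round(4),onplane(ct,TP(*r),.123).round(4))
    L=[np.linalg.norm(onplane(ct,TP(*l),z)-onplane(ct,TP(*r),z)).round(4) for z in(.123,.133)];print(L)
# rack top corners (right wall top outer edge etc.)
for c in((78,36),(241,40),(62,299),(232,299),(219,38),(215,299)): print("rack",onplane(ct,TP(*c),.053).round(4))
# dimmer
D=lambda X,Y:T(X,Y-300,5,290,205)
g=[onplane(ct,D(*c),.014)for c in((66,353),(376,436),(361,508),(49,424))]
for x in g:print("bar",x.round(4))
print("cent",np.mean(g,0).round(4))
m=(t.max(2)<80).astype(np.uint8)
k,l,st,ce=cv2.connectedComponentsWithStats(m[205:265,290:370])
for i in range(1,k):
    if st[i,4]>5:print(st[i],ce[i]+[290,205],onplane(ct,ce[i]+[290,205],.0545).round(4),onplane(ct,ce[i]+[290,205],.02).round(4))
# lens + head in side and top: tile scale5 (195,155); offset (400,300)
S2=lambda X,Y:T(X-400,Y-300,5,195,155)
top=t[110:190,215:295]
cv2.imwrite("pics/scan.png",np.hstack([cv2.resize(top[:,:,::-1],(400,400),interpolation=cv2.INTER_CUBIC),cv2.resize(np.load('side0.npy')[150:230,200:280,::-1],(400,400),interpolation=cv2.INTER_CUBIC)]))
E
```

```text
A [0.5709 0.3125 0.1202] [0.5694 0.2337 0.1205] 0.0015 0.0001 len 0.0788 z.123: [0.5714 0.3115 0.123 ] [0.5692 0.2331 0.123 ]
[np.float64(0.0785), np.float64(0.0778)]
B [0.5177 0.3154 0.1251] [0.514  0.2387 0.121 ] 0.0021 0.0003 len 0.0768 z.123: [0.5168 0.3162 0.123 ] [0.5141 0.2382 0.123 ]
[np.float64(0.0781), np.float64(0.0774)]
C [0.4622 0.3156 0.1349] [0.4594 0.2437 0.1304] 0.0014 0.0005 len 0.0719 z.123: [0.4615 0.3197 0.123 ] [0.4596 0.2457 0.123 ]
[np.float64(0.074), np.float64(0.0734)]
rack [0.6005 0.3202 0.053 ]
rack [0.5966 0.214  0.053 ]
rack [0.432  0.3265 0.053 ]
rack [0.431  0.2176 0.053 ]
rack [0.5981 0.2283 0.053 ]
rack [0.4311 0.2285 0.053 ]
bar [ 0.5867 -0.1312  0.014 ]
bar [ 0.5403 -0.2948  0.014 ]
bar [ 0.5024 -0.2855  0.014 ]
bar [ 0.5491 -0.1214  0.014 ]
cent [ 0.5446 -0.2082  0.014 ]
[ 18  19  50  17 157] [340.29299363 232.33121019] [ 0.5374 -0.2242  0.0545] [ 0.5395 -0.2288  0.02  ]
```

View pics/scan.png

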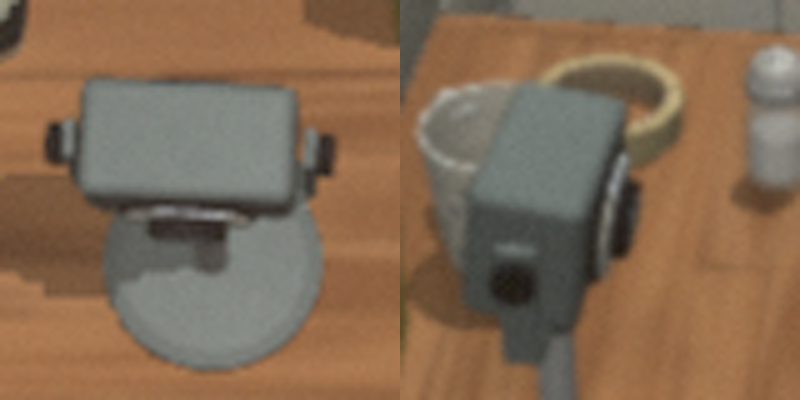

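The scan picture shows, in its top half, head corners (85,80), (298,90), (295,208), (80,195), bolts (55,142) and (325,153), and the foot centre near (213,262). In its side half the head corners are (470,207), (588,222), (627,97), (527,85). C is the tall packet, with its top at z≈0.133 and a length of 73 mm. Next I compute the lens and the dimmer.

```bash
python3 - <<'E'
from h import *
ct=bot.camera_info("top");cs=bot.camera_info("side")
T=lambda X,Y:((X+.5)/5-.5+215,(Y+.5)/5-.5+110)
S=lambda X,Y:((X-400+.5)/5-.5+200,(Y+.5)/5-.5+150)
P=[]
for a,b in(((85,80),(470,207)),((80,195),(588,222)),((295,208),(627,97)),((298,90),(527,85))):
    p,e=tri(ct,T(*a),cs,S(*b));P.append(p);print(p.round(4),round(e,4))
P=np.array(P);f=(P[1]+P[2])/2;b=(P[0]+P[3])/2;y=(P[0]-P[3]+P[1]-P[2]);x=b-f
print("depth",np.linalg.norm(x),"tilt",np.arctan2(x[2],np.hypot(*x[:2])),"yaw y",np.arctan2(-y[0],y[1]),"yaw x",np.arctan2(x[1],x[0]),"width",np.linalg.norm(y)/2)
print("foot",onplane(ct,T(213,262),.008).round(4),"bolts",onplane(ct,T(55,142),.24).round(4),onplane(ct,T(325,153),.24).round(4),tri(ct,T(52,142),cs,S(511,284)))
print("lens front tri",tri(ct,T(187,230),cs,S(627,220)),"f",f)
D=lambda X,Y:((X+.5)/5-.5+290,(Y-300+.5)/5-.5+205)
c=np.array([.5446,-.2082]);u=np.array([.0464,.1636]);u/=np.linalg.norm(u)
for n,p,z in(("grip",(316,450),.0545),("pointer",(148,374),.018)):
    q=onplane(ct,D(*p),z);print(n,q.round(4),"along",(q[:2]-c)@u,"across",(q[:2]-c)@[u[1],-u[0]])
print("slit ends",[((onplane(ct,D(*p),.014)[:2]-c)@u).round(4) for p in((84,398),(342,466))])
E
```

```text
[0.758  0.0334 0.2686] 0.0014
[0.7076 0.0358 0.2664] 0.0013
[ 0.7026 -0.0569  0.2685] 0.0035
[ 0.7511 -0.0589  0.2711] 0.0023
depth 0.049522700717022305 tilt 0.04895685806512792 yaw y -0.06450423309005572 yaw x -0.04436679922307437 width 0.09267049450770352
foot [ 0.7338 -0.0108  0.008 ] bolts [0.7391 0.0495 0.24  ] [ 0.7324 -0.0704  0.24  ] (array([0.73833036, 0.05058548, 0.24245785]), np.float64(0.00016017416702069557))
lens front tri (array([ 0.69867495, -0.00872386,  0.23611257]), np.float64(0.0009939077565959255)) f [ 0.70510421 -0.01055524  0.26745542]
grip [ 0.5311 -0.2561  0.0545] along -0.049751459370849516 across 0.00012151432760348144
pointer [ 0.5746 -0.1742  0.018 ] along 0.04090889279013628 across 0.019583871556365134
slit ends [np.float64(0.0703), np.float64(-0.0708)]
```

Emit:
{"method": "send_rows", "body": {
  "motion": [-1, 0.024, -0.048, 0, 0, -1, 0.048, -0.096, 0, 0, -1, 0.072, -0.144, 0, 0, -1, 0.096, -0.192, 0, 0, -1, 0.12, -0.24, 0, 0, -1, 0.144, -0.29, 0, 0, -1, 0.168, -0.34, 0, 0.02, -1, 0.192, -0.39, 0, 0.04, -1, 0.21, -0.44, 0, 0.06, -1, 0.23, -0.49, 0, 0.08],
  "force": 30
}}

```text
clock: 1.4
tcp_pos: [0.4579, 0.1171, 0.2313]
tcp_rot: [0.0, 0.138, 0.99, 0.0]
contact_force: [0.6, 0.3, 0.4]
finger_gap: 0.0848
grasp_force: 0.0
```

Emit:
{"method": "send_rows", "body": {
  "motion": [-1, 0.01, -0.055, 0, 0, -1, 0.02, -0.11, 0, 0, -1, 0.03, -0.165, 0, 0, -1, 0.045, -0.22, 0, 0, -1, 0.058, -0.275, -0.02, 0, -1, 0.066, -0.33, -0.04, 0, -1, 0.0736, -0.3745, -0.06, 0, -1, 0.0736, -0.3745, -0.09, 0, -1, 0.0736, -0.3745, -0.1, 0, -1, 0.0736, -0.3745, -0.1, 0]
}}

```text
clock: 2.65
tcp_pos: [0.5311, -0.2546, 0.1309]
tcp_rot: [-0.001, 0.138, 0.99, 0.0]
contact_force: [-0.0, 0.5, 0.2]
finger_gap: 0.0855
grasp_force: 0.0
```

```bash
python3 - <<'E'
from h import *
s=bot.state();print(s["clock"],s["tcp_pos"],s["tcp_rot"],s["finger_gap"],s["q"])
ci=bot.camera_info("wrist");im=bot.get_image("wrist");cv2.imwrite("pics/w1.png",im[:,:,::-1])
E
```

```text
2.65 [ 0.53112203 -0.25462172  0.13091226] [-6.36588733e-04  1.37843819e-01  9.90453718e-01  3.29533285e-04] 0.08554612467580537 [-0.22019645  0.31845868  0.74279183  1.75412084 -0.23318908  1.16082715
  1.88588429]
```

View pics/w1.png

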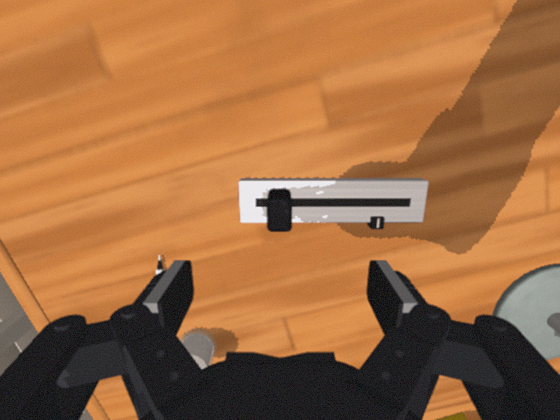

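The wrist view shows the grip top centred near (280,205), the pointer near (376,222), and the bar from 239 to 428.

```bash
python3 - <<'E'
from h import *
ci=bot.camera_info("wrist");im=cv2.imread("pics/w1.png")
g=im.max(2)
print("pointer cols",[ (r,np.where(g[r,360:395]<60)[0]+360) for r in(219,223,227)],"grip",np.where(g[212,250:320]<60)[0][[0,-1]]+250)
c=np.array([.5446,-.2082]);u=np.array([.0464,.1636]);u/=np.linalg.norm(u)
for n,p,z in(("grip",(280,203),.0545),("ptr",(376,222),.018),("bl",(239,202),.014),("br",(428,202),.014)):
    q=onplane(ci,p,z);print(n,q.round(4),((q[:2]-c)@u).round(4))
s=bot.state();print((s["tcp_pos"][:2]-c)@u)
E
```

```text
pointer cols [(219, array([371, 372, 373, 374, 375, 376, 381, 382, 383])), (223, array([368, 369, 370, 371, 372, 373, 374, 375, 380, 381, 382, 383])), (227, array([371, 372, 373, 374, 375, 380, 381, 382]))] grip [268 290]
grip [ 0.5197 -0.252   0.0545] -0.0489
ptr [ 0.571  -0.1759  0.018 ] 0.0383
bl [ 0.52   -0.2905  0.014 ] -0.0859
br [ 0.5667 -0.1259  0.014 ] 0.0852
-0.04839194773191473
```

Emit:
{"method": "send_rows", "body": {
  "motion": [-1, 0, -0.001, -0.05, 0, -1, 0, -0.001, -0.09, 0, -1, 0, -0.001, -0.103, 0, -1, 0, -0.001, -0.103, 0, 1, 0, -0.001, -0.103, 0, 1, 0, -0.001, -0.103, 0, 1, 0, -0.001, -0.103, 0, 1, 0, -0.001, -0.103, 0, 1, 0, -0.001, -0.103, 0, 1, 0, -0.001, -0.103, 0],
  "force": 30
}}

```text
clock: 3.95
tcp_pos: [0.5316, -0.2567, 0.029]
tcp_rot: [0.0, 0.138, 0.99, 0.0]
contact_force: [-2.3, 1.4, 5.6]
finger_gap: 0.0193
grasp_force: 34.2
```

Emit:
{"method": "send_rows", "body": {
  "motion": [1, 0.0055, 0.019, 0, 0, 1, 0.011, 0.039, 0, 0, 1, 0.0164, 0.058, 0, 0, 1, 0.022, 0.077, 0, 0, 1, 0.0243, 0.0856, 0, 0, 1, 0.0243, 0.0856, 0, 0, 1, 0.0243, 0.0856, 0, 0, -1, 0.0243, 0.0856, 0, 0, -1, 0.0243, 0.0856, 0, 0, -1, 0.0243, 0.0856, 0, 0]
}}

```text
clock: 5.2
tcp_pos: [0.5553, -0.1708, 0.028]
tcp_rot: [-0.0, 0.138, 0.99, 0.0]
contact_force: [0.6, -0.4, 0.7]
finger_gap: 0.0729
grasp_force: 0.0
```

Emit:
{"method": "send_rows", "body": {
  "motion": [-1, 0, 0, 0.01, 0, -1, 0, 0, 0.05, 0, -1, 0, 0, 0.1, 0, -1, -0.01, 0, 0.13, 0, -1, -0.01, 0, 0.13, 0, -1, -0.01, 0, 0.13, 0, -1, -0.01, 0, 0.13, 0, -1, -0.01, 0, 0.13, 0, -1, -0.01, 0, 0.13, 0, -1, -0.01, 0, 0.13, 0]
}}

```text
clock: 6.45
tcp_pos: [0.5455, -0.1711, 0.1581]
tcp_rot: [-0.0, 0.138, 0.99, -0.0]
contact_force: [-0.7, 0.5, -0.6]
finger_gap: 0.0854
grasp_force: 0.0
```

```bash
python3 - <<'E'
from h import *
s=bot.state();print(s["clock"],s["tcp_pos"],s["tcp_rot"],s["finger_gap"])
ci=bot.camera_info("wrist");im=bot.get_image("wrist");t=bot.get_image("top")
np.savez("w2.npz",im=im,R=ci["R"],t=ci["t"])
p=proj(ci,np.array([.556,-.17,.02])).astype(int);print(p)
x0,y0=p-[60,40];x0=max(x0,0);y0=max(y0,0);print(x0,y0)
cv2.imwrite("pics/w2.png",np.vstack([cv2.resize(im[y0:y0+75,x0:x0+200,::-1],(800,300),interpolation=cv2.INTER_CUBIC),cv2.resize(t[205:235,290:370,::-1],(800,300),interpolation=cv2.INTER_CUBIC)]))
E
```

```text
6.45 [ 0.54548516 -0.17110803  0.15811204] [-1.87965529e-04  1.38475165e-01  9.90365886e-01 -7.24692239e-05] 0.08542007398274243
[284 207]
224 167
```

View pics/w2.png

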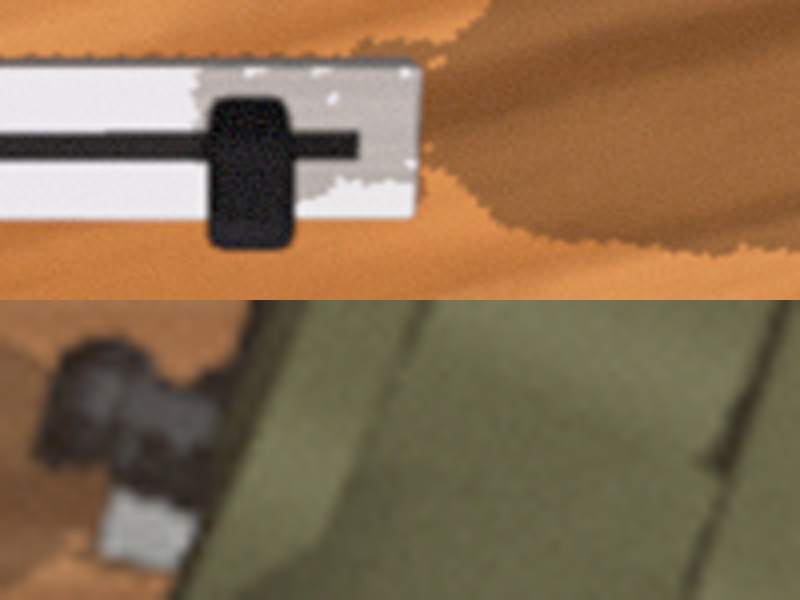

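In the wrist crop the grip (px 276–297) fully covers the pointer, so it is roughly level. I'll check that from the fixed cameras once the arm has cleared.

Emit:
{"method": "send_rows", "body": {
  "motion": [-1, -0.005, 0.04, 0.03, 0, -1, -0.01, 0.09, 0.06, 0.02, -1, -0.02, 0.14, 0.07, 0.05, -1, -0.03, 0.19, 0.07, 0.1, -1, -0.04, 0.24, 0.07, 0.15, -1, -0.055, 0.3, 0.07, 0.2, -1, -0.07, 0.36, 0.07, 0.248, -1, -0.08, 0.41, 0.07, 0.248, -1, -0.085, 0.451, 0.07, 0.248, -1, -0.085, 0.451, 0.07, 0.248]
}}

```text
clock: 7.8
tcp_pos: [0.4589, 0.284, 0.228]
tcp_rot: [-0.0, 0.011, 1.0, 0.0]
contact_force: [0.2, -0.4, 0.2]
finger_gap: 0.0855
grasp_force: 0.0
```

```bash
python3 - <<'E'
from h import *
s=bot.state();print(s["clock"],s["tcp_pos"],s["tcp_rot"],s["finger_gap"])
ci=bot.camera_info("wrist");im=bot.get_image("wrist");t=bot.get_image("top");sd=bot.get_image("side")
np.savez("w3.npz",im=im,R=ci["R"],t=ci["t"],top=t,side=sd)
cs=bot.camera_info("side");p=proj(cs,np.array([.556,-.17,.02])).astype(int);print(p)
x0,y0=p-[25,19]
print(x0,y0)
A=cv2.resize(im[:,:,::-1],(400,300),interpolation=cv2.INTER_AREA)
B=cv2.resize(t[200:260,290:370,::-1],(400,300),interpolation=cv2.INTER_CUBIC)
C=cv2.resize(sd[y0:y0+39,x0:x0+52,::-1],(400,300),interpolation=cv2.INTER_CUBIC)
D=cv2.resize(t[195:270,110:210,::-1],(400,300),interpolation=cv2.INTER_CUBIC)
cv2.imwrite("pics/m3.png",np.vstack([np.hstack([A,B]),np.hstack([C,D])]))
E
```

```text
7.8 [0.45889249 0.28399803 0.22795085] [-3.16217536e-04  1.14643272e-02  9.99934198e-01  2.61400946e-04] 0.08554968455984556
[307 226]
282 207
```

View pics/m3.png

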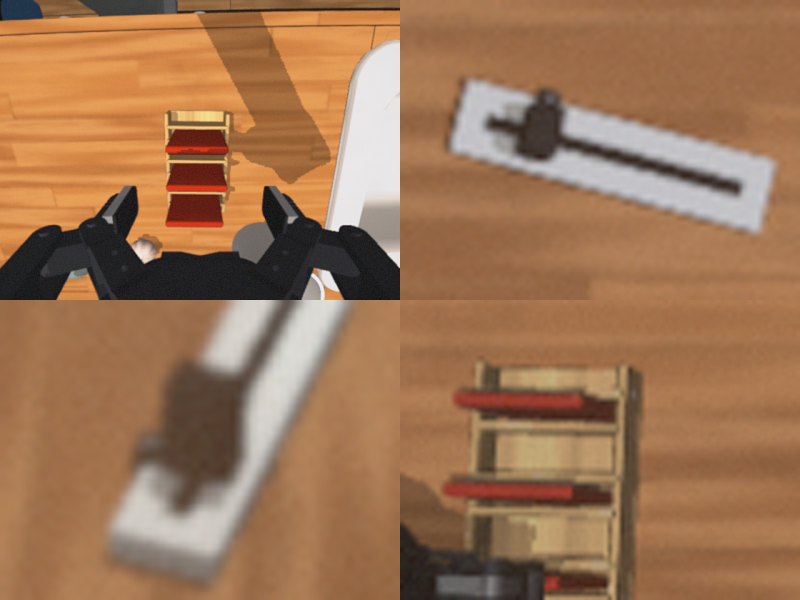

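m3 shows three things. In the top tile the grip (540,130) sits by the pointer (548,98), and their along-track offset agrees with level to within about 2 mm. The side tile has the pointer right beside the grip. The wrist tile has the tall packet farthest up (tile 167–228, 130–153). Next I measure it precisely in the wrist view.

```bash
python3 - <<'E'
from h import *
d=np.load("w3.npz");im=d["im"].astype(int);ci=dict(bot.camera_info("wrist"));ci["R"]=d["R"];ci["t"]=d["t"]
print("cam",(-ci["R"].T@ci["t"]).round(3))
m=((im[:,:,0]>60)&(im[:,:,0]>2.2*im[:,:,1])&(im[:,:,0]>2*im[:,:,2]))
for r in range(178,222,3):
    c=np.where(m[r,200:350])[0]+200
    if len(c)>20: print(r,c[0],c[-1],im[r,(c[0]+c[-1])//2],[onplane(ci,(c[k],r),.133).round(4)[:2].tolist() for k in(0,-1)])
E
```

```text
cam [0.383 0.285 0.37 ]
184 244 308 [90 31 16] [[0.4347, 0.2552], [0.4359, 0.3069]]
187 242 310 [95 24 11] [[0.4371, 0.2535], [0.4384, 0.3085]]
190 241 311 [100  41  26] [[0.4396, 0.2525], [0.4409, 0.3094]]
193 239 312 [94 28 25] [[0.442, 0.2507], [0.4434, 0.3102]]
196 238 314 [98 34 20] [[0.4446, 0.2497], [0.446, 0.3118]]
199 237 314 [103  37  32] [[0.4471, 0.2487], [0.4485, 0.3119]]
202 235 316 [107  29  24] [[0.4496, 0.2469], [0.4511, 0.3135]]
205 233 318 [158  43  21] [[0.4521, 0.2451], [0.4538, 0.3152]]
208 232 319 [220  58  28] [[0.4547, 0.2441], [0.4564, 0.3161]]
211 232 319 [148  33  14] [[0.4573, 0.2439], [0.459, 0.3161]]
214 235 317 [125  35  20] [[0.46, 0.2462], [0.4616, 0.3145]]
```

```bash
python3 - <<'E'
from h import *
d=np.load("w3.npz");im=d["im"].astype(int);ci=dict(bot.camera_info("wrist"));ci["R"]=d["R"];ci["t"]=d["t"]
for cols in((240,255),(295,310)):
    print([(r,int(im[r,cols[0]:cols[1],0].mean())) for r in range(200,320)if im[r,cols[0]:cols[1],0].mean()>130])
    print([onplane(ci,(np.mean(cols),r),z)[:2].round(4).tolist() for r,z in((204.5,.133),(213,.133),(259,.123),(307,.123))])
E
```

```text
[(205, 167), (206, 196), (207, 217), (208, 220), (209, 219), (210, 213), (211, 208), (212, 191), (213, 170), (214, 135), (223, 133), (224, 212), (225, 240), (226, 243), (227, 234), (228, 158), (259, 161), (260, 196), (261, 218), (262, 219), (263, 217), (264, 217), (265, 217), (266, 203), (267, 151), (268, 166), (269, 241), (270, 242), (271, 169), (310, 164), (311, 197), (312, 218), (313, 218), (314, 216), (315, 215), (316, 206), (317, 188), (318, 202), (319, 227)]
[[0.452, 0.2571], [0.4593, 0.2567], [0.5065, 0.253], [0.5575, 0.2502]]
[(205, 149), (206, 185), (207, 198), (208, 169), (209, 155), (210, 154), (211, 153), (212, 151), (213, 145), (214, 131), (224, 148), (225, 233), (226, 246), (227, 244), (228, 188), (259, 142), (260, 179), (261, 207), (262, 219), (263, 219), (264, 217), (265, 216), (266, 214), (267, 183), (268, 144), (269, 211), (270, 242), (271, 223), (272, 134), (310, 145), (311, 180), (312, 208), (313, 219), (314, 218), (315, 215), (316, 212), (317, 189), (318, 179), (319, 222)]
[[0.453, 0.3024], [0.4604, 0.3024], [0.5077, 0.3031], [0.5587, 0.3031]]
```

The wrist puts packet C at x≈0.457 and the top view at 0.461, with y≈0.280. I take x=0.459 and grasp across the width. I also zoom on the head for its tilt.

Emit:
{"method": "send_rows", "body": {
  "motion": [-1, 0, -0.004, -0.04, 0, -1, 0, -0.004, -0.08, 0, -1, 0, -0.004, -0.11, 0, -1, 0, -0.004, -0.13, 0, -1, 0, -0.004, -0.148, 0, -1, 0, -0.004, -0.148, 0, 1, 0, -0.004, -0.148, 0, 1, 0, -0.004, -0.148, 0, 1, 0, -0.004, -0.148, 0, 1, 0, -0.004, -0.148, 0],
  "force": 25
}}

```text
clock: 9.2
tcp_pos: [0.4606, 0.2752, 0.0801]
tcp_rot: [-0.0, 0.015, 1.0, -0.0]
contact_force: [-0.4, -2.2, 2.7]
finger_gap: 0.0753
grasp_force: 28.4
```

```bash
python3 - <<'E'
from h import *
s=np.load("w3.npz")["side"];cv2.imwrite("pics/head.png",cv2.resize(s[158:222,210:270,::-1],(600,600) if 0 else (562,600),interpolation=cv2.INTER_CUBIC))
E
```

```text
(no output)
```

View pics/head.png

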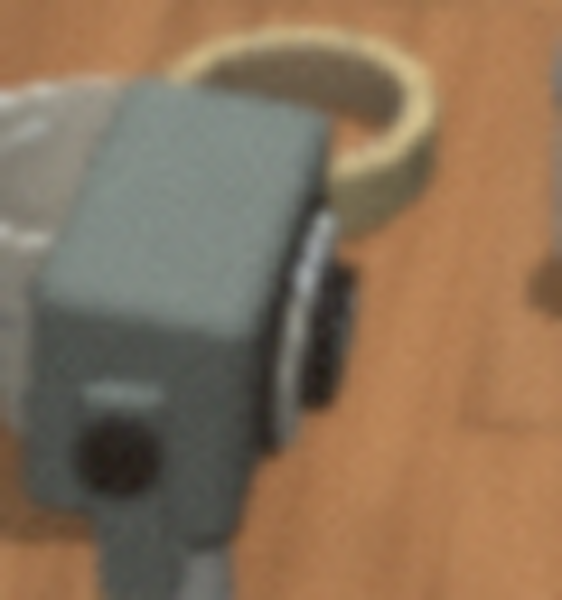

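The head crop shows the side face with top-back (36,290), top-front (250,337), bottom-front (233,545) and bottom-back (25,500). The bolt is at (118,458). The packet is gripped with the gap at 75 mm.

```bash
python3 - <<'E'
from h import *
cs=bot.camera_info("side");S=lambda X,Y:((X+.5)/9.375-.5+210,(Y+.5)/9.375-.5+158)
yaw=-.055;n=np.array([-np.sin(yaw),np.cos(yaw),0]);ex=np.array([np.cos(yaw),np.sin(yaw),0])
piv=np.array([.7355,-.0105,.24])
for off in(.047,.050):
    Q=[]
    for p in((36,290),(250,337),(233,545),(25,500),(118,458)):
        o,d=ray(cs,S(*p));q=o+d*(((piv+n*off-o)@n)/(d@n));Q.append([(q-piv)@ex,q[2]])
    Q=np.array(Q);a=lambda v:np.arctan2(v[1],v[0]).round(3);print(Q.round(4).tolist())
    print("top",a(Q[0]-Q[1]),"bot",a(Q[3]-Q[2]),"front",a(Q[1]-Q[2])-1.5708,"back",a(Q[0]-Q[3])-1.5708,"len",[np.linalg.norm(Q[i]-Q[j]).round(4) for i,j in((0,1),(3,2),(1,2),(0,3))])
# lens/ring: plane through lens centre line off=0
for p in((316,212),(275,448),(335,340)):
    o,d=ray(cs,S(*p));q=o+d*(((piv-o)@n)/(d@n));print("ring",((q-piv)@ex).round(4),q[2].round(4))
s=bot.state();print(s["tcp_pos"],s["q"])
E
```

```text
[[0.0187, 0.2764], [-0.0296, 0.2691], [-0.0229, 0.2092], [0.0258, 0.2163], [0.0029, 0.2313]]
top 0.149 bot 0.144 front 0.11119999999999997 back 0.11820000000000008 len [np.float64(0.0488), np.float64(0.0492), np.float64(0.0602), np.float64(0.0605)]
[[0.0177, 0.2786], [-0.0303, 0.2713], [-0.0237, 0.2117], [0.0248, 0.2187], [0.002, 0.2337]]
top 0.149 bot 0.144 front 0.11119999999999997 back 0.11820000000000008 len [np.float64(0.0486), np.float64(0.049), np.float64(0.06), np.float64(0.0603)]
ring -0.0348 0.2716
ring -0.0223 0.2019
ring -0.038 0.2357
[0.46058173 0.27522829 0.0800814 ] [-0.9145356   0.21549248  0.36243469  1.91858795 -0.08815229  1.02363316
  1.02675455]
```

The tilt comes out at ≈0.14 rad, and the focus at ≈(0.538, 0.000, 0.212). To lean the packet, I lift it 20 mm and pull the top toward the robot so the slot walls pivot it between the pads.

Emit:
{"method": "send_rows", "body": {
  "motion": [1, 0, 0, 0.01, 0, 1, 0, 0, 0.02, 0, 1, 0, 0, 0.02, 0, 1, -0.003, 0, 0.02, 0, 1, -0.006, 0, 0.02, 0, 1, -0.008, 0, 0.02, 0, 1, -0.01, 0, 0.02, 0, 1, -0.012, 0, 0.02, 0, 1, -0.013, 0, 0.02, 0, 1, -0.013, 0, 0.02, 0],
  "force": 25
}}

```text
clock: 10.45
tcp_pos: [0.4475, 0.2761, 0.1004]
tcp_rot: [0.0, 0.015, 1.0, 0.0]
contact_force: [4.0, 2.0, 0.9]
finger_gap: 0.075
grasp_force: 30.1
```

Emit:
{"method": "send_rows", "body": {
  "motion": [1, -0.001, 0, 0.007, 0, 1, -0.002, 0, 0.014, 0, 1, -0.003, 0, 0.021, 0, 1, -0.004, 0, 0.03, 0, 1, -0.004, 0, 0.05, 0, 1, -0.004, 0, 0.075, 0, 1, -0.004, 0, 0.1, 0, 1, -0.004, 0, 0.12, 0, 1, -0.004, 0, 0.13, 0, 1, -0.004, 0, 0.13, 0],
  "force": 60
}}

```text
clock: 11.7
tcp_pos: [0.4429, 0.2762, 0.2306]
tcp_rot: [-0.0, 0.015, 1.0, 0.0]
contact_force: [0.4, 0.3, -1.1]
finger_gap: 0.0744
grasp_force: 71.5
```

```bash
python3 - <<'E'
from h import *
s=bot.state();print(s["clock"],s["tcp_pos"],s["tcp_rot"],s["finger_gap"],s["grasp_force"])
cs=bot.camera_info("side");sd=bot.get_image("side");t=bot.get_image("top");np.savez("w4.npz",side=sd,top=t)
q=proj(cs,s["tcp_pos"]-[0,0,.02]);print(q)
x0,y0=int(q[0])-50,int(q[1])-60;print(x0,y0)
cv2.imwrite("pics/lift.png",cv2.resize(sd[y0:y0+110,x0:x0+110,::-1],(600,600),interpolation=cv2.INTER_CUBIC))
E
```

```text
11.7 [0.44286971 0.27615548 0.23055358] [-4.75635058e-04  1.45905217e-02  9.99893427e-01  1.55840938e-04] 0.07440654888047392 71.5198802947998
[368.02988106 311.32498951]
318 251
```

View pics/lift.png

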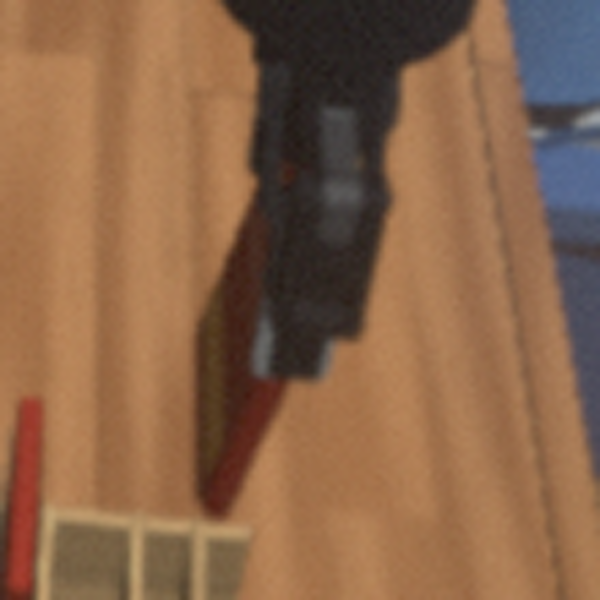

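The lift picture shows the packet's near end below the finger. Its rear edge runs from (285,383) to (222,517), and the front lower corner is at (203,508).

```bash
python3 - <<'E'
from h import *
cs=bot.camera_info("side");s=600/110;S=lambda X,Y:((X+.5)/s-.5+318,(Y+.5)/s-.5+251)
yaw=-.029;n=np.array([-np.sin(yaw),np.cos(yaw),0]);ex=np.array([np.cos(yaw),np.sin(yaw),0]);c=bot.state()["tcp_pos"]+n*.0372
for p in((285,383),(252,453),(222,517),(203,508),(240,432),(258,378)):
    o,d=ray(cs,S(*p));q=o+d*(((c-o)@n)/(d@n));print(p,((q-c)@ex).round(4),q[2].round(4))
E
```

```text
(285, 383) 0.0008 0.2303
(252, 453) 0.0064 0.1958
(222, 517) 0.0117 0.1626
(203, 508) 0.0181 0.1661
(240, 432) 0.0112 0.2053
(258, 378) 0.009 0.2314
```

The packet lean is ≈0.16 rad, close to the lens tilt. The packet centre is at the TCP plus (0.005, 0, −0.009), so the TCP target is (0.533, 0.001, 0.221), with a turn of −0.026.

Emit:
{"method": "send_rows", "body": {
  "motion": [1, 0.005, -0.015, 0.01, 0, 1, 0.012, -0.045, 0.01, -0.01, 1, 0.02, -0.08, 0.01, -0.02, 1, 0.03, -0.115, 0.01, -0.026, 1, 0.042, -0.15, 0.01, -0.026, 1, 0.054, -0.185, 0.008, -0.026, 1, 0.066, -0.22, 0.004, -0.026, 1, 0.078, -0.25, 0, -0.026, 1, 0.086, -0.268, -0.005, -0.026, 1, 0.09, -0.2755, -0.0095, -0.026]
}}

```text
clock: 13.05
tcp_pos: [0.5335, -0.0021, 0.2208]
tcp_rot: [-0.0, 0.03, 1.0, -0.0]
contact_force: [0.1, -0.5, -1.1]
finger_gap: 0.0743
grasp_force: 71.5
```

Emit:
{"method": "send_rows", "body": {
  "motion": [1, 0, 0, 0, 0, 1, 0, 0, 0, 0, 1, 0, 0, 0, 0, 1, 0, 0, 0, 0, 1, 0, 0, 0, 0, 1, 0, 0, 0, 0, 1, 0, 0, 0, 0, 1, 0, 0, 0, 0, 1, 0, 0, 0, 0, 1, 0, 0, 0, 0]
}}

```text
clock: 14.3
tcp_pos: [0.5336, 0.0004, 0.2209]
tcp_rot: [0.0, 0.028, 1.0, 0.0]
contact_force: [-0.5, 0.2, -0.4]
finger_gap: 0.0748
grasp_force: 71.5
```

```bash
python3 - <<'E'
from h import *
s=bot.state();print(s["clock"],s["tcp_pos"],s["tcp_rot"],s["finger_gap"],s["grasp_force"],s["contact_force"])
cs=bot.camera_info("side");sd=bot.get_image("side");t=bot.get_image("top")
q=proj(cs,s["tcp_pos"]);print(q)
x0,y0=int(q[0])-80,int(q[1])-50;print(x0,y0)
A=cv2.resize(sd[y0:y0+110,x0:x0+110,::-1],(600,600),interpolation=cv2.INTER_CUBIC)
cv2.imwrite("pics/fin.png",np.hstack([A,cv2.resize(t[90:270,250:310,::-1],(200,600))]))
E
```

```text
14.3 [5.33574706e-01 4.48848507e-04 2.20856220e-01] [2.59674430e-05 2.78849838e-02 9.99611137e-01 3.56331794e-05] 0.07480802253680739 71.52795910835266 [-0.48874802  0.20228519 -0.40288966]
[319.39962862 206.40711181]
239 156
```

View pics/fin.png

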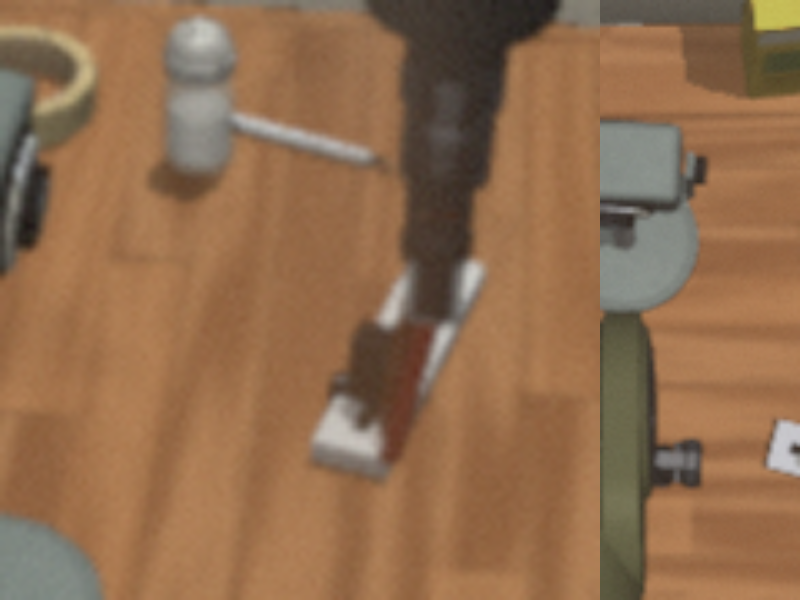

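The final picture shows the packet held with its bottom leaning toward the head (red end face from (425,325) to (390,460)). The scanner is clear and the grip still sits beside its pointer. The measured TCP is on target, so I hand in.

```bash
python3 -c "
from workcell import bot
print(bot.hand_in())"
```

```text
the job is handed in; nothing more can be done
None
```

I handed the job in with the dimmer grip set level with its pointer (to about 2 mm by my measurements) and the tall packet held at the estimated focus point, leaning about 0.16 rad against a lens tilt of about 0.14; the hand-in returned no verdict.

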